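Seat a round crate tag and hold the marking drawbar at its mark

TASK

At the fruit-packing bench, lay the round yellow tag blank flat in the round nest of the green marking fixture and let go of it. Then grip the fixture's black upright handle, pull it out against its spring until the white pointer stands inside the red band, and finish while still holding it there: do not let go at the end. Leave the square blank and everything else on the bench where they are.

Things in the scene. Friction and masses are not known exactly. Their poses are not given: they have to be found in the camera images.
- fixture: Marking fixture fixed to the bench: green base plate 260 x 230 x 20 mm. Origin on the bench surface, 10 mm in +x from the plate's centre; x points from the handle end to the dies, z up. Two die blocks stand side by side (in y) on its +x part, a black upright handle on its -x part. Between them a spring housing, 50 mm wide, top 34 mm above the bench, near face at fixture x = -2 mm.
- handle: Sliding carriage: steel block 44 x 46 mm, top 31 mm above the bench, with an upright black round post 26 mm in diameter reaching 89 mm above the bench. Origin on the post's axis, 20 mm above the bench; axes as the fixture's. Home at fixture x = -45 mm; slides outwards (fixture -x) only, 80 mm to an end stop.
- handle_grip (a point): On the axis of the black post, 65 mm above the bench (24 mm below its top), where it can be pinched. A spring always pulls the handle home (fixture +x): about 7 N at home, 13 N when drawn 60 mm; let go, it runs back.
- pointer (a point): Near the end of the white pointer bar (4 mm wide) that sticks out of the carriage to the fixture's +y, 70 mm from the post's axis and at the same fixture x; 31 mm above the bench. It moves with the handle over a white scale rail.
- band: Red band (the mark), 16 mm wide along fixture x, 26 mm along y, on the white scale rail. Origin at its centre, 28 mm above the bench; axes as the fixture's. It lies 35 to 60 mm outwards (fixture -x) of the pointer's home and differs from job to job.
- round_die: Bright aluminium die block 80 x 90 x 20 mm on the fixture, with the round nest in the middle of its top: a recess 54 mm in diameter, 4 mm deep with a flat black floor and 1.5 mm chamfer. Origin at the centre of its underside, 20 mm above the bench, right under the nest's centre; the nest's floor is 16 mm and the top face 20 mm above the origin (40 mm above the bench). It may be the left or the right one.
- square_die: The other die block, of the same size, with a square recess 42 mm wide; not used. Origin at the centre of its underside.
- disc: The round tag blank: yellow plastic disc 50 mm in diameter, 9 mm thick, about 25 g, lying flat on a thin blue mat (3 mm thick). Origin at the centre of its underside, z along its axis. Seated, its upper 5 mm stand proud of the die.
- mat: Blue mat 120 x 200 x 3 mm fixed on the bench; origin at the centre of its underside. The two blanks lie on it about 100 mm apart along its y axis.
- square_blank: Square yellow blank 38 x 38 x 9 mm on the mat, not to be used; origin at the centre of its underside.
- pomelo: Green pomelo, 134 mm wide and 138 mm high, standing to the left of the fixture; origin at its foot. Bystander.
- tape_roll: Cardboard-brown roll core, 90 mm wide, 24 mm high; origin at the centre of its underside. Bystander.
- spray: White bottle with blue cap, 60 mm wide, 160 mm high; origin at its foot. Bystander.
- brush: Small brush 170 mm long lying on the bench between the robot and the mat; origin within its length. Bystander.
- cup: White cup 70 mm wide, 85 mm high; origin at its foot. Bystander.
- jar: Amber jar with white lid, 64 mm wide, 75 mm high, standing beyond the fixture; origin at its foot. Bystander.
Things that resemble listed ones, but are neither listed nor needed, are in the scene too. Leave any turquoise look-alike of the disc alone.

How it is judged:
By the outcome, as a careful person would: the job done as asked, in the order asked, and still so for the second after the job is handed in, while the arm keeps its last pose, push and grip.
It also fails if it takes over 51 s, if anything falls off the work surface, if the arm or the gripper's body presses on something with over 40 N, if the wrist force passes 120 N, or if a joint passes its speed limit or range.

ROBOT

A 6-joint arm with a two-finger parallel gripper is mounted at the origin on the work surface. World frame = base frame: x ahead of the robot, y to its left, z up, the work surface at z = 0. Lengths are in m, angles in rad, forces in N, time in s.
With the tool pointing down it reaches from about 0.375 to 0.75 m from the base axis. Payload 9 kg.
Tool frame: the origin (TCP) lies midway between the tips of the shut fingers; the grasp point (between the pads) lies 19 mm behind it; z points along the fingers, y is the line along which they close (so a half turn about z gives the same grasp; the last joint's range is limited). The gripper opens to 85 mm and grips with 20 to 120 N. Pads are 22 mm wide; open, the fingers measure 114 mm over their backs; the gripper's body (76 mm by 85 mm) begins 54 mm behind the grasp point. The pads swing forward as they close: fully open they stand 13 mm farther back than shut.
Start: joints at [0.979, 0.104, 0.097, 1.564, 0, 1.353], TCP at [0.219, 0.559, 0.231] pointing down, gripper open.
Joint ranges: [-2.99, 2.99], [-0.84, 1.86], [-1.1, 1.16], [-1.84, 2.11], [-1.51, 1.56], [-3.14, 3.14]. Speed limits (rad/s): [2.22, 2.22, 2.57, 3.14, 3.14, 3.14].

INTERFACE

Orientations are given as a unit quaternion [x, y, z, w].
In Python, from rig import bot gives the robot as it stands.
- The arm moves only by the tool jog_arm, never from a script. Its argument "rows" is a list of rows, each a list of 5 numbers: the closure in counts, from 0 (fully open) to 255 (shut), then the shift along the tool's x, y, z in m, then the turn about the tool's z in degrees. In form: [[jaw, x, y, z, roll], ...]. A call has 1 to 12 rows; each row is the pose to reach, as a shift and turn from the pose commanded when the call began, along the tool's axes at that moment; what a row does not reach only later rows make up. A row lasts 1/8 s, in which the tool goes at most 62.5 mm and 10.7 degrees, less where a joint would pass 70% of its speed; a pose out of reach is approached as far as the arm can. A call with a gripper value outside its range is refused whole. The fingers move at their own pace and stop on an object; "grip_force" is the grip in N (left out, the last holds). Time passes only in rows, so rows that repeat a pose let the fingers close. It gives the time, the measured TCP pose, the force, the opening and the grip force at its end, in the units of the state.
- bot.observe(): the state, without advancing time (a new reading comes with each control period).
- bot.capture(name): name is "scene" or "top" or "wrist"; returns (picture, depth): 420x560x3 uint8, blue, green, red; 420x560 float32, m along the optical axis (not along the pixel's ray), 0 where there is no reading.
- bot.camera_params(name): a dict with "K" (3x3 intrinsics, pixels), "eye" and "attitude" of the camera in the world. Camera axes: x right, y down, z forward; pixel columns grow to the right and rows downward; lengths in m; the calibration is good to about 2 mm. A picture is of the moment at which its call begins: read the wrist's pose just before it. camera_params takes no time and is no camera call; for the wrist camera it gives the pose at the moment of the call.
- bot.finish_job(): hands the job in; it is judged then, once.
Trained networks look in the newest picture that a camera, given by its name, has taken for a name from the list of things; names that differ only in an ending like _2 or _b are one class to them, and where a whole thing is asked for, a point or a joint stands for the part that bears it (a point fixed in the world has none). Each returns a list of dicts, best first, with "conf" (0 to 1); they miss things now and then, are a little off and sometimes report something else, mostly with a low value. They report only what shows in the picture. A call takes as long as a camera call. They do not tell look-alikes from the thing itself.
- bot.look_for(camera, name): "position" ([x, y, z] in m, in world coordinates, good to about 4 mm: the middle of the surface that is visible of it).
The state is a dict: "time": time; "joints": joint angles; "joint_vel": joint speeds; "joint_torque": joint torques, N m; "eef_pos": TCP position; "eef_rot": TCP orientation; "wrist_force": force on the tool from outside, world axes, zero at the start; "wrist_torque": the same for the moment, N m; "width": finger opening in m; "grip_force": force on a finger pad.
Only numpy, scipy, OpenCV 4.12 (cv2) and the standard library are available. Lean on these libraries where they do the work, as an engineer would, in place of code of your own. Each camera call takes 0.05 s, during which the arm holds its last target. There are 200 camera calls.

## Working session

There is one attempt and no reset: what is moved stays moved. The work goes in short steps, Python scripts to look and compute and a tool call to move; the robot and the scene stay as the last step left them, time stands still between calls to the robot, and variables do not carry over. Pictures are saved under pics/ and viewed, at most 10 in all, crops included, and the job is handed in when it is done.

Besides the shell and the picture viewer there is one more tool, called after "Request:" in YAML: its name, and indented under it one key for each argument. jog_arm: Moves the arm, as the interface text tells. Its arguments: {"type":"object","properties":{"rows":{"type":"array","items":{"type":"array","items":{"type":"number"}}},"grip_force":{"type":"number"}},"required":["rows"]}

```bash
mkdir -p pics; ls
cat > h.py <<'E'
import numpy as np, cv2
from rig import bot
from scipy.spatial.transform import Rotation as R
def cam(n):
    p=bot.camera_params(n); a=np.array(p['attitude'],float)
    return np.array(p['K']),np.array(p['eye']),(a if a.shape==(3,3) else R.from_quat(a).as_matrix())
def to_world(n,u,v,d):
    K,e,A=cam(n); u,v,d=map(np.asarray,(u,v,d))
    c=np.stack([(u-K[0,2])/K[0,0]*d,(v-K[1,2])/K[1,1]*d,d],-1); return c@A.T+e
def at_z(n,u,v,z):
    K,e,A=cam(n); r=to_world(n,u,v,np.ones_like(np.asarray(u,float)))-e
    return e+r*((z-e[2])/r[...,2])[...,None]
def pix(n,P):
    K,e,A=cam(n); c=(np.asarray(P)-e)@A; return (c[...,:2]/c[...,2:])*[K[0,0],K[1,1]]+[K[0,2],K[1,2]]
E
python3 - <<'E'
from h import *
s=bot.observe(); print(s)
for n in('scene','top'):
    im,d=bot.capture(n); cv2.imwrite(f'pics/{n}0.png',im); np.save(f'pics/{n}0.npy',d); print(n,bot.camera_params(n))
    for k in ['disc','round_die','square_die','handle_grip','pointer','band','mat','fixture','square_blank']:
        for r in bot.look_for(n,k)[:3]: print(n,k,np.round(r['position'],3),round(r['conf'],2),pix(n,r['position']).round())
E
```

```text
pics
{'time': 0.0, 'joints': array([9.79330097e-01, 1.04732123e-01, 9.64456652e-02, 1.56388853e+00,
       4.74716117e-06, 1.35311168e+00]), 'joint_vel': array([ 0.00081286,  0.00122303, -0.00031134, -0.00039533, -0.00179797,
        0.00191714]), 'joint_torque': array([-9.51931215e-04, -5.56931877e+01,  5.03644502e+01,  1.69638946e-02,
       -1.86318207e-04,  2.21981435e-05]), 'eef_pos': array([0.21887084, 0.55829131, 0.23049011]), 'eef_rot': array([ 1.85804686e-01,  9.82586456e-01, -6.32744955e-04, -2.73521538e-04]), 'wrist_force': array([-0.42188476,  0.12091593, -0.87977716]), 'wrist_torque': array([-0.04742414, -0.01338806, -0.02996091]), 'grip_force': 0.0, 'width': 0.08570163466701392}
scene {'K': array([[436.84898255,   0.        , 282.82092635],
       [  0.        , 436.84898255, 211.89109159],
       [  0.        ,   0.        ,   1.        ]]), 'eye': array([1.13769816, 0.46435238, 0.90476901]), 'attitude': array([ 0.40344368,  0.84214463, -0.32119726, -0.157664  ])}
scene disc [ 0.511 -0.491  0.011] 0.67 [170. 145.]
scene disc [ 0.681 -0.345  0.007] 0.66 [159. 197.]
scen
[... 1022 characters left out ...]

top disc [ 0.538 -0.336  0.013] 0.79 [418. 202.]
top disc [ 0.417 -0.456  0.009] 0.77 [465. 247.]
top disc [ 0.506 -0.491  0.008] 0.74 [477. 213.]
top round_die [0.669 0.155 0.04 ] 0.8 [230. 155.]
top round_die [0.542 0.13  0.03 ] 0.48 [240. 203.]
top square_die [0.639 0.064 0.041] 0.8 [265. 165.]
top handle_grip [0.545 0.138 0.03 ] 0.61 [238. 202.]
top handle_grip [0.441 0.456 0.052] 0.34 [112. 244.]
top pointer [0.543 0.137 0.035] 0.78 [238. 203.]
top band [0.545 0.138 0.035] 0.59 [237. 202.]
top band [0.542 0.133 0.022] 0.44 [240. 203.]
top mat [ 0.522 -0.288  0.002] 0.56 [398. 209.]
top fixture [0.543 0.132 0.022] 0.97 [240. 203.]
top square_blank [ 0.507 -0.241  0.011] 0.48 [382. 214.]
```

View pics/top0.png

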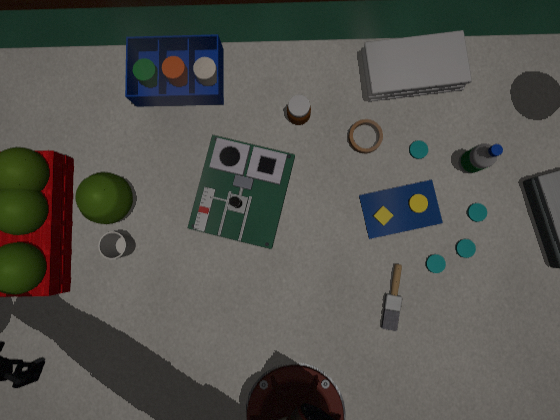

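View pics/scene0.png

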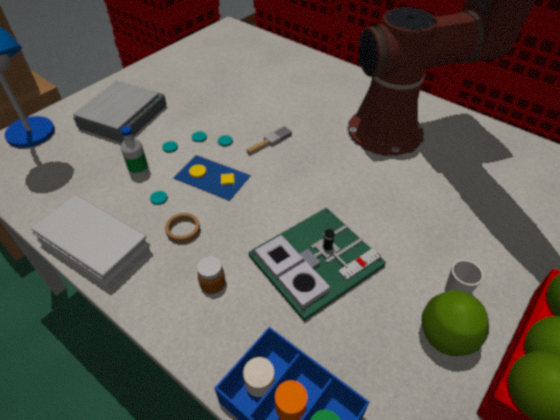

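Top view: the yellow round disc is at (418,202) and the yellow square at (384,216). The turquoise look-alikes are at (418,149), (477,212), (466,248) and (436,263). I choose the yellow disc at (418,202). The round nest is at (230,156) in the left die, the post at about (235,202), and the red band at about (204,210).

Run:
```python
from h import *
im=cv2.imread('pics/top0.png'); hsv=cv2.cvtColor(im,cv2.COLOR_BGR2HSV)
c=np.hstack([cv2.resize(im[130:250,180:300],(400,400),interpolation=cv2.INTER_CUBIC),cv2.resize(im[140:260,360:480],(400,400),interpolation=cv2.INTER_CUBIC)])
cv2.imwrite('pics/crop0.png',c)
def blobs(name,n,im,lo,hi,z,box,amin=8):
    h=cv2.cvtColor(im,cv2.COLOR_BGR2HSV); m=cv2.inRange(h,lo,hi); k=np.zeros_like(m); x0,y0,x1,y1=box; k[y0:y1,x0:x1]=255; m&=k
    N,_,st,ce=cv2.connectedComponentsWithStats(m)
    for i in range(1,N):
        if st[i,4]>=amin: print(name,n,st[i,4],ce[i].round(1),at_z(n,ce[i][0],ce[i][1],z).round(4))
sc=cv2.imread('pics/scene0.png')
for n,I,bd,bf in(('top',im,(360,170,450,240),(185,130,300,250)),('scene',sc,(170,150,260,200),(240,200,390,320))):
    blobs('yellow',n,I,(20,120,90),(35,255,255),.012,bd)
    blobs('red',n,I,(0,120,60),(10,255,255),.028,bf,4); blobs('red2',n,I,(170,120,60),(180,255,255),.028,bf,4)
    blobs('black',n,I,(0,0,0),(180,255,38),.037,bf,30)
    blobs('alu',n,I,(0,0,130),(180,60,255),.04,bf,100)
```

```text
yellow top 268 [418.3 202.8] [ 0.536  -0.3382  0.012 ]
yellow top 205 [383.  215.2] [ 0.5048 -0.2442  0.012 ]
red top 52 [203.3 209.6] [0.5274 0.2281 0.028 ]
black top 292 [229.4 156. ] [0.6666 0.1574 0.037 ]
black top 220 [266.2 164.8] [0.6411 0.0609 0.037 ]
black top 99 [235.3 201.8] [0.5451 0.1427 0.037 ]
yellow scene 165 [197.1 170.5] [ 0.5395 -0.3359  0.012 ]
yellow scene 128 [226.9 178.6] [ 0.5086 -0.2426  0.012 ]
red scene 53 [360.6 261.4] [0.5266 0.2268 0.028 ]
black scene 148 [328.3 240. ] [0.5278 0.1306 0.037 ]
black scene 144 [278.4 254.2] [0.6416 0.0606 0.037 ]
black scene 250 [303.7 282.4] [0.6677 0.1578 0.037 ]
alu scene 9881 [315.1 256.7] [0.593  0.1363 0.04  ]
alu scene 708 [278.6 254.3] [0.6433 0.0626 0.04  ]
alu scene 759 [303.8 282.2] [0.6686 0.1585 0.04  ]
```

View pics/crop0.png

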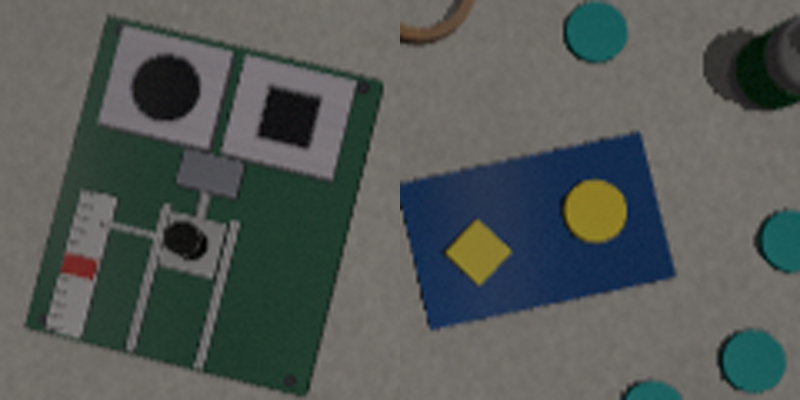

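The crop confirms it: a plain yellow disc on the mat (595,210 in the crop), and the round nest in the left die (165,88 in the crop). Fixture yaw is about -15°.

```bash
cat >> h.py <<'E'
def shift(P,yaw=None,P0=None,s=None):
    s=s or bot.observe(); M=R.from_quat(s['eef_rot']).as_matrix()
    d=M.T@(np.array(P)-(s['eef_pos'] if P0 is None else P0)); y=np.degrees(np.arctan2(M[1,1],M[0,1]))
    print('shift',d.round(4),'yaw of tool y',y.round(2),'roll',None if yaw is None else round(y-yaw,2))
E
python3 - <<'E'
from h import *
shift((.47,.12,.24)); shift((.537,-.337,.20),75.1)
E
```

```text
shift [-0.3937 -0.3167 -0.0087] yaw of tool y 68.59 roll None
shift [-0.623  -0.7177  0.0313] yaw of tool y 68.59 roll -6.51
```

Request:
jog_arm:
  rows:
    - [40,-0.394,-0.317,-0.009,0]
    - [40,-0.394,-0.317,-0.009,0]
    - [40,-0.394,-0.317,-0.009,0]
    - [40,-0.394,-0.317,-0.009,0]
    - [40,-0.394,-0.317,-0.009,0]
    - [40,-0.394,-0.317,-0.009,0]
    - [40,-0.394,-0.317,-0.009,0]
    - [40,-0.394,-0.317,-0.009,0]
    - [40,-0.623,-0.718,0.031,-6.5]
    - [40,-0.623,-0.718,0.031,-6.5]
    - [40,-0.623,-0.718,0.031,-6.5]
    - [40,-0.623,-0.718,0.031,-6.5]
  grip_force: 30

```text
time: 2.5
eef_pos: [0.5044, -0.1238, 0.219]
eef_rot: [0.13, 0.992, -0.0, 0.0]
wrist_force: [0.6, 0.2, 0.3]
width: 0.0718
grip_force: 0.0
```

Run:
```python
from h import *
s=bot.observe(); print(s['time'],s['eef_pos'],s['wrist_force']); shift((.537,-.337,.20),75.1)
```

```text
2.5 [ 0.50444489 -0.12384611  0.21898539] [0.61824952 0.21677914 0.27271161]
shift [-0.0863 -0.1976  0.0191] yaw of tool y 75.07 roll -0.03
```

Request:
jog_arm:
  rows:
    - [40,-0.086,-0.198,0.019,0]
    - [40,-0.086,-0.198,0.019,0]
    - [40,-0.086,-0.198,0.019,0]
    - [40,-0.086,-0.198,0.019,0]
    - [40,-0.086,-0.198,0.019,0]
    - [40,-0.086,-0.198,0.019,0]

```text
time: 3.25
eef_pos: [0.5365, -0.3344, 0.2]
eef_rot: [0.13, 0.992, 0.0, -0.0]
wrist_force: [-0.1, 0.1, 0.3]
width: 0.0722
grip_force: 0.0
```

Run:
```python
from h import *
s=bot.observe(); print(s['time'],s['eef_pos'],s['width'])
im,d=bot.capture('wrist'); cv2.imwrite('pics/w0.png',im); np.save('pics/w0.npy',d)
m=cv2.inRange(cv2.cvtColor(im,cv2.COLOR_BGR2HSV),(20,120,90),(35,255,255)); N,_,st,ce=cv2.connectedComponentsWithStats(m)
for i in range(1,N):
    if st[i,4]>200: print(st[i],at_z('wrist',ce[i][0],ce[i][1],.012), to_world('wrist',*ce[i],d[int(ce[i][1]),int(ce[i][0])]))
print(bot.camera_params('wrist')); print([ (r['position'],r['conf']) for r in bot.look_for('wrist','disc')])
```

```text
3.25 [ 0.53652142 -0.33442254  0.20001086] 0.07219897757060866
[ 334  102   54   53 1571] [ 0.50552318 -0.24307617  0.012     ] [ 0.50571154 -0.24273469  0.01042114]
[ 252  159   48   47 1780] [ 0.53615883 -0.33596033  0.012     ] [ 0.53601336 -0.33591568  0.01268577]
{'K': array([[333.18371121,   0.        , 278.33822196],
       [  0.        , 333.18371121, 207.12426605],
       [  0.        ,   0.        ,   1.        ]]), 'eye': array([ 0.46614353, -0.31446615,  0.3420803 ]), 'attitude': array([0.78420127, 0.60303052, 0.08916557, 0.11589679])}
[([0.5139, -0.4911, 0.013], 0.92), ([0.6787, -0.3477, 0.0151], 0.87), ([0.536, -0.3372, 0.0118], 0.86), ([0.4145, -0.4561, 0.0049], 0.75), ([0.3805, -0.3779, 0.0068], 0.6)]
```

View pics/w0.png

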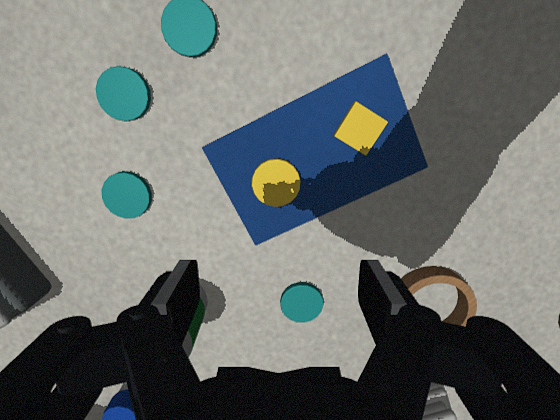

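The wrist view shows the yellow disc at (276,183) and the square at (361,129). The wrist, top and scene estimates agree on (0.536, -0.337). I'm descending to pinch the upper part of the disc.

Run:
```python
from h import *
s=bot.observe(); print(s['eef_pos']); shift((.5365,-.3368,.05)); shift((.5365,-.3368,.0045))
```

```text
[ 0.53675173 -0.33402074  0.20039775]
shift [-0.0004 -0.0028  0.1504] yaw of tool y 75.15 roll None
shift [-0.0004 -0.0028  0.1959] yaw of tool y 75.15 roll None
```

Request:
jog_arm:
  rows:
    - [40,0,-0.003,0.05,0]
    - [40,0,-0.003,0.1,0]
    - [40,0,-0.003,0.14,0]
    - [40,0,-0.003,0.16,0]
    - [40,0,-0.003,0.16,0]
    - [40,0,-0.003,0.16,0]

```text
time: 4.1
eef_pos: [0.5368, -0.3388, 0.0422]
eef_rot: [0.13, 0.992, -0.001, 0.001]
wrist_force: [-0.5, -0.5, 0.0]
width: 0.0721
grip_force: 0.0
```

Run:
```python
from h import *
for _ in range(3): bot.capture('top')
s=bot.observe(); print(s['time'],s['eef_pos'],s['width'],s['joints'],s['joint_vel'].round(3)); shift((.5365,-.3368,.0045))
```

```text
4.25 [ 0.5366809  -0.33884672  0.0418068 ] 0.07242163366139538 [-7.68854535e-01  2.56239404e-01 -7.98402068e-02  1.23197798e+00
  9.62640845e-05 -5.08568297e-01] [-0.002  0.004 -0.008 -0.004  0.001 -0.   ]
shift [0.0008 0.002  0.0373] yaw of tool y 75.09 roll None
```

Request:
jog_arm:
  rows:
    - [40,0,0.002,0.02,0]
    - [40,0,0.002,0.034,0]
    - [40,0,0.002,0.034,0]
    - [40,0,0.002,0.034,0]

```text
time: 4.75
eef_pos: [0.5362, -0.3361, 0.0058]
eef_rot: [0.13, 0.992, 0.0, -0.0]
wrist_force: [0.4, -0.0, 0.9]
width: 0.0719
grip_force: 0.0
```

Run:
```python
from h import *
for _ in range(2): bot.capture('top')
for _ in range(1): 
  s=bot.observe(); print(s['time'],s['eef_pos'],s['width'],s['wrist_force']); shift((.5365,-.3368,.0045))
```

```text
4.85 [ 0.53659686 -0.33641676  0.00646401] 0.07211903776769273 [-0.54646674 -0.72126637  0.67640471]
shift [-0.     -0.0004  0.002 ] yaw of tool y 75.08 roll None
```

Request:
jog_arm:
  rows:
    - [40,0,0,0.0015,0]
    - [200,0,0,0.0015,0]
    - [200,0,0,0.0015,0]
    - [200,0,0,0.0015,0]
    - [200,0,0,0.0015,0]
    - [200,0,0,0.0015,0]
    - [200,0,0,0.0015,0]
  grip_force: 30

```text
time: 5.72
eef_pos: [0.5364, -0.3362, 0.0049]
eef_rot: [0.13, 0.992, -0.0, 0.0]
wrist_force: [-1.4, 1.9, 5.2]
width: 0.0474
grip_force: 30.6
```

Run:
```python
from h import *
s=bot.observe(); print(s['time'],s['eef_pos'],s['width'],s['wrist_force'],s['grip_force'])
```

```text
5.725 [ 0.53644217 -0.33623299  0.00491849] 0.0474179978762223 [-1.44529686  1.91201812  5.22487942] 30.647912621498108
```

Request:
jog_arm:
  rows:
    - [200,0,0,-0.02,0]
    - [200,0,0,-0.06,0]
    - [200,0,0,-0.1,0]
    - [200,0,0,-0.12,0]
    - [200,0,0,-0.12,0]
    - [200,0,0,-0.12,0]

```text
time: 6.48
eef_pos: [0.5357, -0.3356, 0.1226]
eef_rot: [0.13, 0.992, 0.001, -0.001]
wrist_force: [0.3, 0.3, -1.2]
width: 0.0478
grip_force: 31.0
```

Run:
```python
from h import *
s=bot.observe(); print(s['time'],s['eef_pos'],s['width'],s['wrist_force'],s['grip_force'])
im,d=bot.capture('wrist'); cv2.imwrite('pics/w1.png',im); np.save('pics/w1.npy',d)
m=cv2.inRange(cv2.cvtColor(im,cv2.COLOR_BGR2HSV),(20,100,50),(35,255,255)); N,L,st,ce=cv2.connectedComponentsWithStats(m)
M=R.from_quat(s['eef_rot']).as_matrix()
for i in range(1,N):
    if st[i,4]>200:
        v,u=np.nonzero(L==i); P=to_world('wrist',u,v,d[v,u]); print(st[i],ce[i]); T=(P-s['eef_pos'])@M; print(np.median(P,0),'tool: min',np.percentile(T,2,axis=0).round(4),'max',np.percentile(T,98,axis=0).round(4))
        top=T[T[:,2]<np.percentile(T[:,2],60)]; A=np.c_[T[:,:2],np.ones(len(T))]; print('plane',np.linalg.lstsq(A,T[:,2],rcond=None)[0].round(4))
im,d=bot.capture('top'); cv2.imwrite('pics/top1.png',im)
```

```text
6.475 [ 0.53568054 -0.33555286  0.12262957] 0.047817156142985234 [ 0.28587198  0.29233977 -1.1624327 ] 31.025803685188293
[ 351  101   71   69 2711] [385.66137956 134.86130579]
[ 0.50513438 -0.24334995  0.01099497] tool: min [0.032  0.0598 0.1102] max [0.0738 0.1025 0.1167]
plane [-0.0796  0.3965  0.0834]
[ 226  221  106  102 8613] [278.42795774 271.75536979]
[ 0.5341111  -0.33401046  0.12848126] tool: min [-0.022  -0.0207 -0.0071] max [ 0.0231  0.0227 -0.0009]
plane [-0.2085  0.0052 -0.0056]
```

View pics/w1.png

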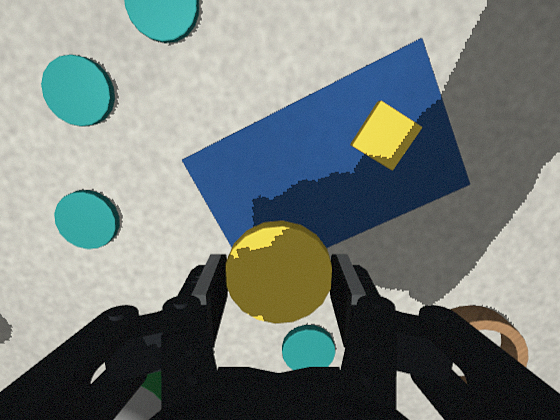

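```bash
cat >> h.py <<'E'
def held(cap=True):
    s=bot.observe(); M=R.from_quat(s['eef_rot']).as_matrix(); im,d=bot.capture('wrist')
    m=cv2.inRange(cv2.cvtColor(im,cv2.COLOR_BGR2HSV),(20,90,40),(35,255,255)); N,L,st,ce=cv2.connectedComponentsWithStats(m)
    i=1+np.argmax(st[1:,4]); k=cv2.erode((L==i).astype('u1'),np.ones((9,9))); v,u=np.nonzero(k); T=(to_world('wrist',u,v,d[v,u])-s['eef_pos'])@M
    g=np.ones(len(T),bool)
    for _ in range(8):
        c=np.linalg.lstsq(np.c_[T[g,:2],np.ones(g.sum())],T[g,2],rcond=None)[0]; r=T[:,2]-np.c_[T[:,:2],np.ones(len(T))]@c; g=abs(r)<max(.0015,1.5*np.median(abs(r)))
    print('held plane',c.round(4),g.mean().round(2),'res',r[g].std().round(5),st[i],'ctr',((T.max(0)+T.min(0))/2).round(4))
    return im,d,s
E
python3 - <<'E'
from h import *
im,d,s=held()
# check camera calibration: bench plane slope in tool frame
M=R.from_quat(s['eef_rot']).as_matrix()
m=cv2.inRange(cv2.cvtColor(im,cv2.COLOR_BGR2HSV),(0,0,100),(180,60,255)); v,u=np.nonzero(m[:150]); P=to_world('wrist',u,v,d[v,u]); P=P[abs(P[:,2])<.02]
print('bench',np.linalg.lstsq(np.c_[P[:,:2],np.ones(len(P))],P[:,2],rcond=None)[0])
E
```

```text
held plane [ 0.0006 -0.     -0.0065] 0.99 res 0.00055 [ 225  221  107  102 8632] ctr [ 0.0251  0.0009 -0.0729]
bench [-0.0001532  -0.00027219 -0.00045186]
```

The disc is held flat, at (278,272), with its top 6.5 mm above the TCP and centred within 1 mm. Next I move to hover over the nest.

Run:
```python
from h import *
shift((.667,.1575,.20),75.1)
```

```text
shift [ 1.000e-04  5.103e-01 -7.670e-02] yaw of tool y 75.08 roll -0.02
```

Request:
jog_arm:
  rows:
    - [200,0,0.01,-0.04,0]
    - [200,0,0.51,-0.077,0]
    - [200,0,0.51,-0.077,0]
    - [200,0,0.51,-0.077,0]
    - [200,0,0.51,-0.077,0]
    - [200,0,0.51,-0.077,0]
    - [200,0,0.51,-0.077,0]
    - [200,0,0.51,-0.077,0]
    - [200,0,0.51,-0.077,0]
    - [200,0,0.51,-0.077,0]
    - [200,0,0.51,-0.077,0]
    - [200,0,0.51,-0.077,0]

```text
time: 8.12
eef_pos: [0.6674, 0.1553, 0.2011]
eef_rot: [0.131, 0.991, -0.0, -0.0]
wrist_force: [0.5, -0.7, -0.5]
width: 0.048
grip_force: 31.2
```

Run:
```python
from h import *
im,d,s=held(); print(s['time'],s['eef_pos'],s['width'])
cv2.imwrite('pics/w2.png',im); np.save('pics/w2.npy',d)
m=cv2.inRange(cv2.cvtColor(im,cv2.COLOR_BGR2HSV),(0,0,0),(180,255,45)); N,L,st,ce=cv2.connectedComponentsWithStats(m)
for i in range(1,N):
    if st[i,4]>150: print(st[i],ce[i],at_z('wrist',*ce[i],.037),to_world('wrist',*ce[i],d[int(ce[i][1]),int(ce[i][0])]))
print([(r['position'],r['conf']) for r in bot.look_for('wrist','round_die')])
```

```text
held plane [-0.0003  0.0001 -0.0064] 0.99 res 0.00055 [ 225  221  107  102 8599] ctr [ 0.0249  0.0009 -0.0729]
8.125 [0.66736613 0.15530544 0.20106082] 0.04803042184194534
[ 194   25   36   40 1116] [211.51164875  44.42204301] [0.53445071 0.13395062 0.037     ] [0.54512735 0.1409722  0.0892065 ]
[213  43  26  29 254] [229.43307087  61.11023622] [0.55063759 0.14456256 0.037     ] [0.5557032  0.14789765 0.07040624]
[ 255  161   55   53 2112] [282.3499053  187.85795455] [0.66890409 0.15964556 0.037     ] [0.66903683 0.15961695 0.03643433]
[ 153  167   46   42 1393] [175.36468055 188.10696339] [0.6429584  0.06208054 0.037     ] [0.64312062 0.06168097 0.0359179 ]
[    0   255   560   165 45536] [279.39900299 366.35585032] [0.86671934 0.10383016 0.037     ] [8.99013059e-01 9.52916999e-02 3.35198495e-04]
[([0.6644, 0.1613, 0.0389], 0.8)]
```

View pics/w2.png

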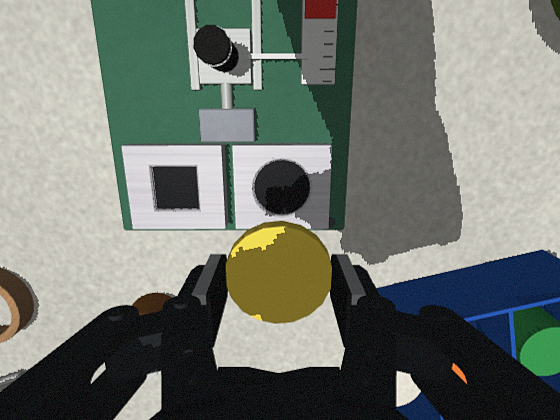

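The wrist view shows the nest at (282,188), the post top at (211,44) and the held disc at (278,272). I'm fitting circles to measure the disc relative to the nest.

```bash
cat >> h.py <<'E'
def circ(n,im,lo,hi,seed,z):
    m=cv2.inRange(cv2.cvtColor(im,cv2.COLOR_BGR2HSV),lo,hi); N,L,st,ce=cv2.connectedComponentsWithStats(m); k=(L==L[seed[1],seed[0]]).astype('u1')
    c=max(cv2.findContours(k,cv2.RETR_EXTERNAL,cv2.CHAIN_APPROX_NONE)[0],key=cv2.contourArea); c=cv2.convexHull(c)[:,0].astype(float)
    P=at_z(n,c[:,0],c[:,1],z); A=np.c_[2*P[:,:2],np.ones(len(P))]; x=np.linalg.lstsq(A,(P[:,:2]**2).sum(1),rcond=None)[0]
    return x[:2].round(4),np.sqrt(x[2]+x[0]**2+x[1]**2).round(4)
E
python3 - <<'E'
from h import *
im=cv2.imread('pics/w2.png'); s=bot.observe(); z=s['eef_pos'][2]
M=R.from_quat(s['eef_rot']).as_matrix()
n=circ('wrist',im,(0,0,0),(180,255,45),(282,188),.0365); h=circ('wrist',im,(20,90,40),(35,255,255),(278,272),z+.006)
print('nest',n,'held',h, 'held-tcp tool',(M.T@np.r_[h[0]-s['eef_pos'][:2],0]).round(4))
print('post',circ('wrist',im,(0,0,0),(180,255,45),(211,44),.089))
t=cv2.imread('pics/top0.png'); print('top nest',circ('top',t,(0,0,0),(180,255,38),(229,156),.037))
sc=cv2.imread('pics/scene0.png'); print('scene nest',circ('scene',sc,(0,0,0),(180,255,38),(304,282),.037))
d=n[0]-h[0]; print('tool shift',(M.T@np.r_[d,0]).round(4)); shift((*n[0],.06)); print(s['eef_pos'])
E
```

```text
nest (array([0.7749, 0.1289]), np.float64(0.3489)) held (array([0.6675, 0.1563]), np.float64(0.0251)) held-tcp tool [ 0.0003  0.0009 -0.    ]
post (array([0.5453, 0.141 ]), np.float64(0.0125))
top nest (array([0.6666, 0.1573]), np.float64(0.0252))
scene nest (array([0.6674, 0.1576]), np.float64(0.0222))
tool shift [-0.1108  0.0014 -0.    ]
shift [-0.1106  0.0023  0.1414] yaw of tool y 74.98 roll None
[0.667528   0.15531655 0.2014525 ]
```

```bash
cat >> h.py <<'E'
def die(n,d,yaw=-15.0):
    v,u=np.nonzero(d>0); P=to_world(n,u,v,d[v,u]); g=(abs(P[:,2]-.04)<.0025)&(abs(P[:,0]-.655)<.09)&(abs(P[:,1]-.11)<.13)
    Q=P[g,:2].astype('f4'); r=cv2.minAreaRect(Q)
    best=[]
    for y in np.arange(yaw-3,yaw+3,.25):
        c,s=np.cos(np.radians(y)),np.sin(np.radians(y)); F=Q@np.array([[c,-s],[s,c]])
        lo,hi=np.percentile(F,.3,axis=0),np.percentile(F,99.7,axis=0); best.append((np.prod(hi-lo),y,lo,hi,F,np.array([[c,-s],[s,c]])))
    a,y,lo,hi,F,M=min(best,key=lambda b:b[0]); h=np.histogram(F[:,1],bins=np.arange(lo[1],hi[1],.002))[0]
    print(n,'yaw',y,'lo',lo.round(4),'hi',hi.round(4),'size',(hi-lo).round(4),'z',np.median(P[g,2]).round(4))
    for nm,f in (('hi-ref',np.array([(lo[0]+hi[0])/2,hi[1]-.045])),('lo-ref',np.array([(lo[0]+hi[0])/2,lo[1]+.145]))): print(nm,(M@f).round(4))
    return h
E
python3 - <<'E'
from h import *
print(die('wrist',np.load('pics/w2.npy'))); print(die('top',np.load('pics/top0.npy'))); print(die('scene',np.load('pics/scene0.npy')))
t=cv2.imread('pics/top0.png'); print('post top',circ('top',t,(0,0,0),(180,255,38),(235,202),.089))
E
```

```text
wrist yaw -15.0 lo [0.5654 0.1822] hi [0.6444 0.3715] size [0.079  0.1893] z 0.0396
hi-ref [0.6688 0.1588]
lo-ref [0.669  0.1595]
[176 169 180 183 169 180 173 181 173 170 183 197  87  83  84  92  85  84
  91  88  84  90  84  88  83  87  88  89  90  87  88  86  97 170 174 174
 176 177 175 176 179 178 174 178 180   0   0   0   0  31 177 176 179 174
 175 179 179 175 170 143 119 112  82  73  67  58  70  56  53  50  44  60
  42  41  45  50  60  54  62  64  78  93 103 112 121 161 180 180 176 177
 179 176 170 181]
top yaw -15.5 lo [0.5464 0.1856] hi [0.6416 0.3749] size [0.0952 0.1892] z 0.0398
hi-ref [0.6606 0.1591]
lo-ref [0.6608 0.1599]
[16 16 21 17 15 19 15 17 19 22 19 14 12 17 12 12 11 13 15 11 10  8 17 11
 15 16 12 12 12 11 11 17 11 21 18 17 20 17 24 12 21 20 20 15 15  2  1  1
  0  9 21 19 21 16 20 13 19 17 19 21 14 13 17 13  8 11  9 17 13 11 12 15
 13  9 16  7  7 14 15 12 17 17 15 12 12 22 19 19 16 18 18 20 14 18]
scene yaw -15.25 lo [0.5503 0.1824] hi [0.6444 0.3727] size [0.0941 0.1903] z 0.0403
hi-ref [0.6625 0.159 ]
lo-ref [0.6624 0.1587]
[19 14 17 17 18 13 12 20 18 17 23 18 16 17 12 15 15 11 16 13 18 14 13 16
 14 17 13 12 11 17 18 16 14 10 13 17 21 23 17 16 14 22 19 22 23 10  0  0
  0  6 21 24 17 16 25 20 19 17 23 20 19 18 18 13 17 15 16 15 16 20  9 15
 20 13 18 15 22 13 19 16 14 19 15 19 21 26 19 25 17 22 24 21 28 23 25]
post top (array([0.5392, 0.1358]), np.float64(0.0143))
```

Run:
```python
from h import *
shift((.668,.158,.052)); print(bot.observe()['eef_pos'])
```

```text
shift [0.0002 0.0027 0.1495] yaw of tool y 74.98 roll None
[0.667528   0.15531655 0.2014525 ]
```

Request:
jog_arm:
  rows:
    - [200,0,0.003,0.05,0]
    - [200,0,0.003,0.1,0]
    - [200,0,0.003,0.13,0]
    - [200,0,0.003,0.147,0]
    - [200,0,0.003,0.147,0]
    - [200,0,0.003,0.147,0]
    - [200,0,0.003,0.147,0]

```text
time: 9.1
eef_pos: [0.6695, 0.1596, 0.0563]
eef_rot: [0.13, 0.992, 0.0, 0.001]
wrist_force: [0.6, -0.4, -0.2]
width: 0.0477
grip_force: 31.2
```

Run:
```python
from h import *
s=bot.observe(); print(s['time'],s['eef_pos'],s['wrist_force'])
im,d,s=held(); cv2.imwrite('pics/w3.png',im); h=circ('wrist',im,(20,90,40),(35,255,255),(278,280),s['eef_pos'][2]+.006); print(h,s['eef_pos']); die('wrist',d)
t,dt=bot.capture('top'); cv2.imwrite('pics/top3.png',t); 
A=cv2.resize(im[90:390,140:440],(420,420)); B=cv2.resize(t[130:190,200:270],(378,324),interpolation=cv2.INTER_CUBIC); B=cv2.copyMakeBorder(B,0,96,0,0,cv2.BORDER_CONSTANT); cv2.imwrite('pics/c3.png',np.hstack([A,B]))
```

```text
9.1 [0.66945785 0.15963922 0.05630638] [ 0.63991941 -0.42344967 -0.15413623]
held plane [ 0.0002  0.0002 -0.0059] 0.98 res 0.00055 [ 225  220  107  103 8718] ctr [ 0.025   0.0008 -0.0719]
(array([0.6688, 0.1607]), np.float64(0.0252)) [0.66945785 0.15963922 0.05630638]
wrist yaw -15.0 lo [0.5644 0.1825] hi [0.6442 0.3712] size [0.0798 0.1887] z 0.039
hi-ref [0.6682 0.1587]
lo-ref [0.6685 0.16  ]
```

View pics/c3.png

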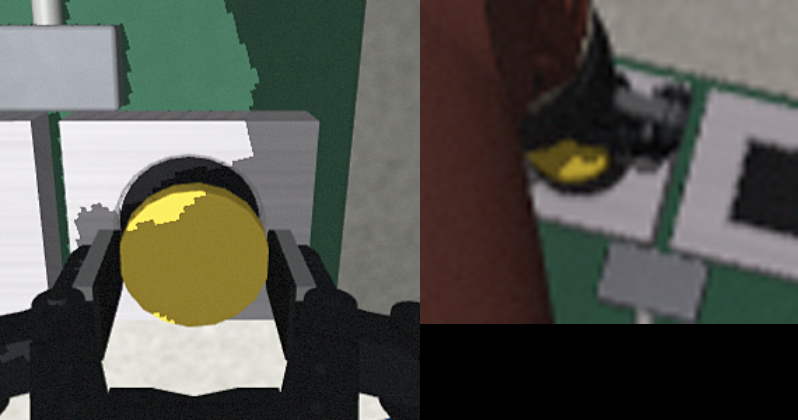

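The wrist crop shows the disc at (194,255) just above the nest at (190,215). The disc is about 1.4 mm too far toward +y, which matches the numbers, so I'll correct that and lower.

Request:
jog_arm:
  rows:
    - [200,0,-0.0015,0.005,0]
    - [200,0,-0.0015,0.01,0]
    - [200,0,-0.0015,0.01,0]
    - [200,0,-0.0015,0.01,0]

```text
time: 9.7
eef_pos: [0.6679, 0.1582, 0.0444]
eef_rot: [0.13, 0.992, 0.0, -0.0]
wrist_force: [-0.2, -0.8, -0.3]
width: 0.0482
grip_force: 31.2
```

Run:
```python
from h import *
for _ in range(2):
    im,d,s=held(); h=circ('wrist',im,(20,90,40),(35,255,255),(278,280),s['eef_pos'][2]+.006); print(h,s['eef_pos'],s['wrist_force']); die('wrist',d)
shift((.669,.1582,.0385))
```

```text
held plane [ 0.0004 -0.0014 -0.0064] 0.98 res 0.00055 [ 225  220  107  103 8721] ctr [ 0.025   0.0009 -0.072 ]
(array([0.6678, 0.1592]), np.float64(0.0253)) [0.66788831 0.15816707 0.04437157] [-0.18179159 -0.75906801 -0.31500885]
wrist yaw -15.0 lo [0.5647 0.1851] hi [0.6447 0.3713] size [0.0799 0.1862] z 0.0394
hi-ref [0.6685 0.1587]
lo-ref [0.6695 0.1624]
held plane [-0.0006  0.0007 -0.0063] 0.98 res 0.00056 [ 225  220  107  103 8722] ctr [ 0.0249  0.0008 -0.0725]
(array([0.6678, 0.1592]), np.float64(0.0253)) [0.66800334 0.15816382 0.04450283] [0.21460909 0.21188163 0.12082121]
wrist yaw -15.0 lo [0.5646 0.185 ] hi [0.6449 0.3713] size [0.0803 0.1863] z 0.0393
hi-ref [0.6686 0.1587]
lo-ref [0.6695 0.1622]
shift [-0.0009  0.0002  0.0061] yaw of tool y 75.09 roll None
```

Request:
jog_arm:
  rows:
    - [200,-0.0007,0,0.001,0]
    - [200,-0.0007,0,0.003,0]
    - [200,-0.0007,0,0.005,0]
    - [200,-0.0007,0,0.005,0]

```text
time: 10.3
eef_pos: [0.6684, 0.158, 0.0391]
eef_rot: [0.13, 0.992, 0.0, -0.0]
wrist_force: [-0.9, -0.3, -1.0]
width: 0.0477
grip_force: 31.2
```

Run:
```python
from h import *
im,d,s=held(); h=circ('wrist',im,(20,90,40),(35,255,255),(278,280),s['eef_pos'][2]+.006); print(h,s['eef_pos'],s['wrist_force']); die('wrist',d)
```

```text
held plane [ 0.0014  0.0012 -0.0064] 0.98 res 0.00056 [ 225  220  107  104 8725] ctr [ 0.0248  0.0008 -0.0727]
(array([0.6684, 0.159 ]), np.float64(0.0253)) [0.66843847 0.15800647 0.03911617] [-0.9199474  -0.29871529 -0.96235145]
wrist yaw -15.0 lo [0.5647 0.1891] hi [0.6447 0.3713] size [0.0801 0.1822] z 0.0394
hi-ref [0.6685 0.1586]
lo-ref [0.6706 0.1662]
```

The disc is inside the nest without touching (force about 1 N). Releasing.

Request:
jog_arm:
  rows:
    - [110,0,0,0,0]
    - [80,0,0,0,0]
    - [40,0,0,0,0]
    - [40,0,0,0,0]
    - [40,0,0,-0.02,0]
    - [40,0,0,-0.06,0]
    - [40,0,0,-0.1,0]
    - [40,0,0,-0.14,0]
    - [40,0,0,-0.16,0]
    - [40,0,0,-0.16,0]

```text
time: 11.6
eef_pos: [0.6699, 0.1581, 0.203]
eef_rot: [0.13, 0.992, 0.0, 0.002]
wrist_force: [-0.2, 0.3, -0.2]
width: 0.0723
grip_force: 0.0
```

Run:
```python
from h import *
im,d,s=held(); cv2.imwrite('pics/w4.png',im); print(s['time'],s['eef_pos'],s['width'])
m=cv2.inRange(cv2.cvtColor(im,cv2.COLOR_BGR2HSV),(20,90,40),(35,255,255)); N,L,st,ce=cv2.connectedComponentsWithStats(m); i=1+np.argmax(st[1:,4]); c=ce[i].astype(int)
print(st[i],circ('wrist',im,(20,90,40),(35,255,255),c,.045)); die('wrist',d)
v,u=np.nonzero(cv2.erode((L==i).astype('u1'),np.ones((5,5)))); P=to_world('wrist',u,v,d[v,u]); print('z',np.percentile(P[:,2],[5,50,95]),np.linalg.lstsq(np.c_[P[:,:2]-P[:,:2].mean(0),np.ones(len(P))],P[:,2],rcond=None)[0])
print('post',circ('wrist',im,(0,0,0),(180,255,45),(211,44),.089))
r=cv2.inRange(cv2.cvtColor(im,cv2.COLOR_BGR2HSV),(170,120,40),(180,255,255))|cv2.inRange(cv2.cvtColor(im,cv2.COLOR_BGR2HSV),(0,120,40),(8,255,255)); N,L,st,ce=cv2.connectedComponentsWithStats(r)
for i in range(1,N):
    if st[i,4]>60: print('red',st[i],at_z('wrist',*ce[i],.028))
cv2.imwrite('pics/c4.png',im)
```

```text
held plane [-0.0099  0.0024  0.1608] 0.96 res 0.00065 [ 251  160   54   53 2229] ctr [ 0.0284 -0.0007  0.0116]
11.6 [0.66988309 0.15806223 0.20300587] 0.07225464745627291
[ 251  160   54   53 2229] (array([0.6669, 0.1588]), np.float64(0.0247))
wrist yaw -15.0 lo [0.5642 0.1821] hi [0.6429 0.3708] size [0.0788 0.1886] z 0.0381
hi-ref [0.6673 0.1585]
lo-ref [0.6676 0.1598]
z [0.04098275 0.04216168 0.04335847] [-0.54201953  0.15013026  0.04332557]
post (array([0.5445, 0.1412]), np.float64(0.0123))
red [301   0  31  15 465] [0.53037488 0.22855412 0.028     ]
```

View pics/c4.png

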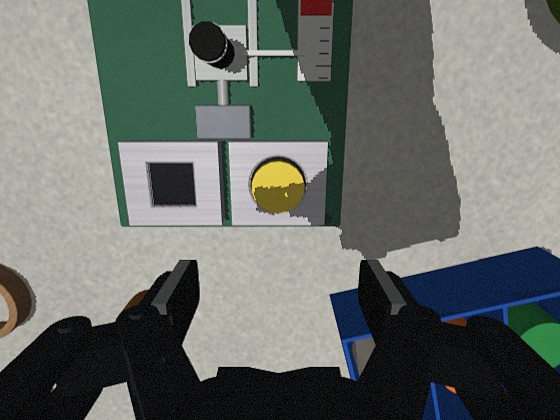

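The disc sits flat in the nest at (278,185), with a top about 4.5 mm proud of the die. The post is at (210,42), the pointer at (270,53) and the red band at (315,5). Next I hover over the post.

Run:
```python
from h import *
shift((.545,.141,.16),75.0)
```

```text
shift [ 0.1157 -0.0484  0.0405] yaw of tool y 75.09 roll 0.09
```

Request:
jog_arm:
  rows:
    - [40,0.116,-0.048,0,0]
    - [40,0.116,-0.048,0,0]
    - [40,0.116,-0.048,0.02,0]
    - [40,0.116,-0.048,0.04,0]
    - [40,0.116,-0.048,0.04,0]
    - [40,0.116,-0.048,0.04,0]

```text
time: 12.4
eef_pos: [0.5447, 0.1414, 0.1593]
eef_rot: [0.13, 0.992, 0.0, -0.0]
wrist_force: [-0.2, -0.4, -0.3]
width: 0.0717
grip_force: 0.0
```

```bash
cat >> h.py <<'E'
def red(im):
    hs=cv2.cvtColor(im,cv2.COLOR_BGR2HSV); r=cv2.inRange(hs,(170,120,40),(180,255,255))|cv2.inRange(hs,(0,120,40),(8,255,255)); N,L,st,ce=cv2.connectedComponentsWithStats(r)
    for i in range(1,N):
        if st[i,4]>60:
            v,u=np.nonzero(L==i); P=at_z('wrist',u,v,.028)[:,:2]; F=P@np.array([[np.cos(np.radians(15)),np.sin(np.radians(15))],[-np.sin(np.radians(15)),np.cos(np.radians(15))]]).T if 0 else np.c_[P@[.9659,-.2588],P@[.2588,.9659]]
            if st[i,4]<20000: print('red',st[i],P.mean(0).round(4),'fix lo',np.percentile(F,1,axis=0).round(4),'hi',np.percentile(F,99,axis=0).round(4))
E
python3 - <<'E'
from h import *
s=bot.observe(); im,d=bot.capture('wrist'); cv2.imwrite('pics/w5.png',im); np.save('pics/w5.npy',d); print(s['time'],s['eef_pos'])
red(im)
v,u=np.nonzero(d>0); P=to_world('wrist',u,v,d[v,u]); g=(abs(P[:,2]-.089)<.003)&(abs(P[:,0]-.545)<.03)&(abs(P[:,1]-.141)<.03)
if g.any(): print('post',(P[g].min(0)+P[g].max(0))/2,P[g].max(0)-P[g].min(0),cv2.minEnclosingCircle(P[g,:2].astype('f4')))
F=np.c_[P[:,:2]@[.9659,-.2588],P[:,:2]@[.2588,.9659],P[:,2]]
g=(F[:,2]>.0295)&(F[:,2]<.036)&(F[:,1]>.31)&(F[:,1]<.37)&(F[:,0]>.42)&(F[:,0]<.53)
print('pointer?',g.sum(),np.percentile(F[g],[5,50,95],axis=0))
E
```

```text
12.4 [0.54467435 0.14141482 0.15931111]
red [360 143  35  20 648] [0.5298 0.2296] fix lo [0.4448 0.3457] hi [0.4602 0.3721]
post [0.54446208 0.14041082 0.0884726 ] [0.0252435  0.02538762 0.00491535] ((0.5446323156356812, 0.14045222103595734), 0.012895159423351288)
pointer? 851 [[0.44521381 0.31688912 0.02983476]
 [0.4556029  0.3525019  0.03110114]
 [0.49128645 0.36803721 0.03322219]]
```

View pics/w5.png

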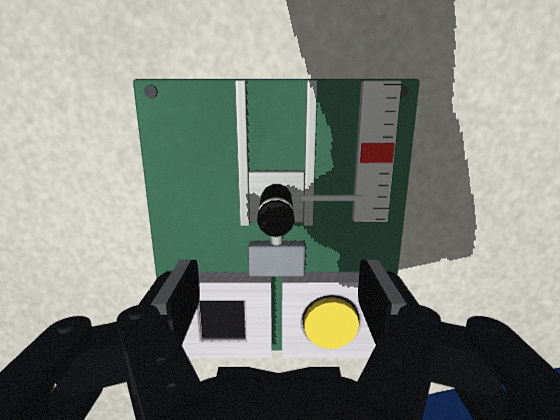

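Here the disc is seated at (331,323), the post at (276,210), the pointer at (335,198) and the band at (377,153). The band is about 37 mm outward of the pointer's home, which fits the 35–60 mm given. Now I descend and grip the post.

Request:
jog_arm:
  rows:
    - [40,0,-0.001,0.05,0]
    - [40,0,-0.001,0.09,0]
    - [40,0,-0.001,0.112,0]
    - [40,0,-0.001,0.112,0]
    - [40,0,-0.001,0.112,0]
    - [230,0,-0.001,0.112,0]
    - [230,0,-0.001,0.112,0]
    - [230,0,-0.001,0.112,0]
    - [230,0,-0.001,0.112,0]
    - [230,0,-0.001,0.112,0]
    - [230,0,-0.001,0.112,0]
    - [230,0,-0.001,0.112,0]
  grip_force: 80

```text
time: 13.95
eef_pos: [0.5442, 0.1395, 0.0485]
eef_rot: [0.13, 0.991, -0.001, 0.0]
wrist_force: [-3.7, -5.3, 6.9]
width: 0.0244
grip_force: 78.1
```

Run:
```python
from h import *
s=bot.observe(); print(s['time'],s['eef_pos'],s['wrist_force'],s['width'],s['grip_force'])
F=lambda P:(P[...,0]*.9659-P[...,1]*.2588)
print('pointer home',F(at_z('wrist',np.array([335.]),np.array([198.]),.031))) # now-pose, ignore
```

```text
13.95 [0.54421706 0.13951272 0.04854474] [-3.70394722 -5.31231217  6.89207113] 0.024409831757263935 78.09412479400635
pointer home [0.45974934]
```

Request:
jog_arm:
  rows:
    - [230,0.005,0,0,0]
    - [230,0.012,0,0,0]
    - [230,0.02,0,0,0]
    - [230,0.028,0,0,0]
    - [230,0.034,0,0,0]
    - [230,0.037,0,0,0]
    - [230,0.037,0,0,0]
    - [230,0.037,0,0,0]

```text
time: 14.95
eef_pos: [0.5104, 0.1485, 0.0486]
eef_rot: [0.13, 0.991, -0.001, 0.002]
wrist_force: [7.8, -8.0, -1.6]
width: 0.0242
grip_force: 78.6
```

Run:
```python
from h import *
s=bot.observe(); print(s['time'],s['eef_pos'],s['wrist_force'],s['width'],s['grip_force'],'moved',((s['eef_pos']-[.5442,.1395,.0485])@np.array([-.9659,.2588,0])))
im,d=bot.capture('wrist'); cv2.imwrite('pics/w6.png',im); red(im)
v,u=np.nonzero(d>0); P=to_world('wrist',u,v,d[v,u]); F=np.c_[P[:,:2]@[.9659,-.2588],P[:,:2]@[.2588,.9659],P[:,2]]
g=(abs(F[:,2]-.031)<.004)&(F[:,1]>.312)&(F[:,1]<.335)&(F[:,0]>.42)&(F[:,0]<.53); print(g.sum(),np.percentile(F[g],[5,50,95],axis=0) if g.any() else '')
```

```text
14.95 [0.51043909 0.14848928 0.04856797] [ 7.80201264 -7.99555528 -1.56449148] 0.02415133600542176 78.58118176460266 moved 0.034936087071938064
red [ 408  232   56   30 1457] [0.5297 0.2305] fix lo [0.4441 0.3456] hi [0.4607 0.3724]
441 [[0.45258825 0.31316275 0.02880954]
 [0.45381113 0.32348214 0.03196785]
 [0.45638751 0.33363178 0.03315633]]
```

View pics/w6.png

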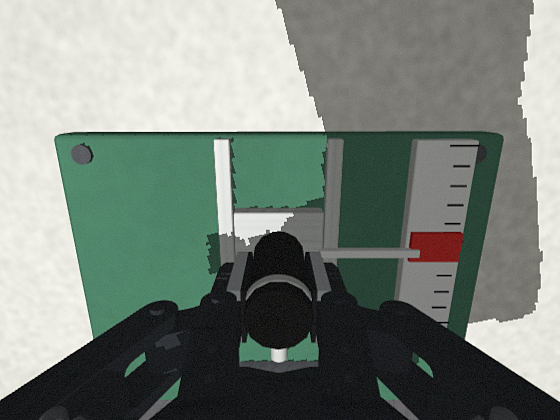

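The pointer tip at (415,253) lies inside the red band (rows 232–262), about 1.7 mm short of its centre. I'll nudge it outward and check that it holds.

Request:
jog_arm:
  rows:
    - [230,0.0015,0,0,0]
    - [230,0.0015,0,0,0]
    - [230,0.0015,0,0,0]
    - [230,0.0015,0,0,0]

```text
time: 15.5
eef_pos: [0.5092, 0.1488, 0.0486]
eef_rot: [0.13, 0.991, -0.001, 0.003]
wrist_force: [8.5, -8.4, -1.5]
width: 0.0242
grip_force: 78.6
```

Run:
```python
from h import *
for _ in range(3):
    s=bot.observe(); im,d=bot.capture('wrist'); red(im); print(s['time'],s['eef_pos'],s['wrist_force'],s['grip_force'])
    v,u=np.nonzero(d>0); P=to_world('wrist',u,v,d[v,u]); F=np.c_[P[:,:2]@[.9659,-.2588],P[:,:2]@[.2588,.9659],P[:,2]]
    g=(abs(F[:,2]-.031)<.004)&(F[:,1]>.312)&(F[:,1]<.335)&(F[:,0]>.42)&(F[:,0]<.53); print(np.median(F[g],axis=0))
for n in('top','scene'):
    t,dt=bot.capture(n); m=cv2.inRange(cv2.cvtColor(t,cv2.COLOR_BGR2HSV),(20,100,70),(35,255,255)); N,L,st,ce=cv2.connectedComponentsWithStats(m)
    print(n,[(st[i,4],ce[i].round(),at_z(n,*ce[i],.045).round(3)) for i in range(1,N) if st[i,4]>40 and ce[i][1]>140])
```

```text
red [ 407  234   56   30 1420] [0.5298 0.2305] fix lo [0.4439 0.3456] hi [0.4606 0.3724]
15.5 [0.5091631  0.14882685 0.04857807] [ 8.47982939 -8.42047683 -1.51170759] 78.55490326881409
[0.45240465 0.32355211 0.03187707]
red [ 407  234   56   30 1422] [0.5298 0.2305] fix lo [0.4439 0.3456] hi [0.4606 0.3725]
15.55 [0.50918558 0.14883531 0.04860787] [ 9.20817182 -7.64928293 -3.34664001] 78.55447053909302
[0.45248724 0.32343336 0.03195707]
red [ 407  234   56   30 1422] [0.5298 0.2305] fix lo [0.4439 0.3456] hi [0.4606 0.3725]
15.6 [0.5091555  0.148824   0.04857402] [ 8.43337673 -7.99922829 -2.39784074] 78.55450987815857
[0.45260719 0.32333719 0.03194158]
top [(np.int32(288), array([229., 155.]), array([0.667, 0.157, 0.045])), (np.int32(210), array([383., 215.]), array([ 0.503, -0.237,  0.045]))]
scene [(np.int32(135), array([227., 179.]), array([ 0.532, -0.216,  0.045])), (np.int32(332), array([303., 282.]), array([0.671, 0.159, 0.045]))]
```

The pointer is centred in the band (0.4525 against 0.4523) and steady. The disc is still in the nest and the square blank hasn't moved.

```bash
python3 -c "
from rig import bot
print(bot.finish_job())"
```

```text
the job is handed in; nothing more can be done
None
```

The yellow disc is lying flat in the round nest, and I handed the job in at about 15.6 s with the arm still gripping the handle and the pointer centred in the red band; no verdict came back.

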